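# Close the tile carrier's tuck flap

## Robot

A 6-joint arm with a two-finger parallel gripper is mounted at the origin on the work surface. World frame = base frame: x ahead of the robot, y to its left, z up, the work surface at z = 0. Lengths are in mm, angles in rad, forces in N, time in s.
With the tool pointing down it reaches from about 400 to 825 mm from the base axis. Payload 7 kg.
Tool frame: the origin (TCP) lies between the finger pads; the fingertips stand 17 mm ahead of it and the grasp point (between the pads) lies 2 mm behind it; y points along the fingers, z is the direction in which the jaws open and shut, and the axes are right-handed (so a half turn about y gives the same grasp; the last joint's range is limited). The gripper opens to 85 mm and grips with 20 to 120 N. Pads are 22 mm wide; open, the fingers measure 114 mm over their backs; the gripper's body (76 mm by 85 mm) begins 54 mm behind the grasp point. The pads swing forward as they close: fully open they stand 13 mm farther back than shut.
Start: joints at [1.624, 0.359, 0.012, 0, -1.224, -0.288], TCP at [157.048, 656.453, 248.302] pointing down, gripper open.
Joint ranges: [-3.07, 3.07], [-1.43, 2.12], [-1.02, 1.25], [-3.03, 1.67], [-3.05, -0], [-3.03, 3.03]. Speed limits (rad/s): [2.39, 2.39, 3.01, 3.14, 3.14, 3.14].

## Interface

Orientations are given as a unit quaternion [x, y, z, w].
In Python, from bench import ctrl gives the robot as it stands.
- The arm moves only by the shell command python3 -m handwheel 'ROWS' [FORCE]. ROWS is a JSON object of lists of equal length, an entry for each row: "delta_pos": the shift along the tool's x, y, z in units of 2 cm (1.0 is 2 cm), a list of three; "rotation": the turn, a rotation vector about the tool's x, y, z in units of 0.12 rad (1.0 is 0.12 rad), a list of three; "hand": the closure, from 0 (fully open) to 1 (shut). In form: {"delta_pos": [[tx, ty, tz], ...], "rotation": [[ax, ay, az], ...], "hand": [hand, ...]}. A call has exactly 10 rows; each row shifts and turns the pose as measured when the row begins, along the tool's axes as they then stand; what a row does not reach is not made up. A row lasts 1/12 s, in which the tool goes at most 41.7 mm and 7.16 degrees, less where a joint would pass 70% of its speed; a pose out of reach is approached as far as the arm can. A call with a number of a shift or a turn outside -1 to 1 is refused whole. A call with a gripper value outside its range is refused whole. The fingers move at their own pace and stop on an object; FORCE is the grip in N (left out, the last holds). Time passes only in rows, so rows that do not move let the fingers close, or fill a call up. It gives the time, the measured TCP pose, the force and the opening at its end, in the units of the state.
- ctrl.observe(): the state, without advancing time (a new reading comes with each control period).
- ctrl.capture(name): name is "side" or "top"; returns a dict with "color" (384x512x3 uint8, red, green, blue), "range_z" (384x512 float32, mm along the optical axis (not along the pixel's ray), 0 where there is no reading), "vfov" (degrees; the focal length in pixels is half the picture's height over the tangent of half this angle, whatever the lens; pixels are square), "cx", "cy" (the principal point, pixels), "rvec" (rotation vector, rad) and "tvec" (3), from world to camera coordinates, as OpenCV has them. Camera axes: x right, y down, z forward; pixel columns grow to the right and rows downward; lengths in mm; the calibration is good to about 2 mm. A picture is of the moment at which its call begins.
- ctrl.finish_job(): hands the job in, once; it reports no verdict.
Trained networks look in a picture, given as the dict that the camera call returned (one of the last four; its "shot" number tells which), for a name from the list of things; names that differ only in an ending like _2 or _b are one class to them, and where a whole thing is asked for, a point or a joint stands for the part that bears it (a point fixed in the world has none). Each returns a list of dicts, best first, with "score" (0 to 1); they miss things now and then, are a little off and sometimes report something else, mostly with a low value. They report only what shows in the picture. A call takes as long as a camera call.
- ctrl.find_in(picture, target): "extent" ([left, top, right, bottom] in pixels, round what is visible of it).
The state is a dict: "clock": time; "joints": joint angles; "qvel": joint speeds; "tau": joint torques, N m; "tcp_pos": TCP position; "tool_rot": TCP orientation; "contact_force": force on the tool from outside, world axes, zero at the start; "ft_torque": the same for the moment, N m; "opening": finger opening in mm.
Only numpy, scipy, OpenCV 4.12 (cv2) and the standard library are available. Lean on these libraries where they do the work, as an engineer would, in place of code of your own. Each camera call takes 0.05 s, during which the arm holds its last target.

## Task

Close the tile carrier so the tiles cannot jump out on the way to the kiln: with the fingertips, fold the standing wooden flap down over the tiles, then push it along, held down, until its edge is tucked fully home beneath the steel lip and stays there when you let go and draw clear. Only push: pick nothing up, and leave the tiles and everything else on the bench where they are.

Things in the scene. Friction and masses are not known exactly. Their poses are not given: they have to be found in the camera images.
- carrier: low open plywood tile carrier, 190 x 150 mm, walls 34 mm high, fixed to the bench. Origin on the bench under its middle; its x axis points from the hinge side to the lip side, y along the hinge line, z up. Four clay tiles lie on its floor. A wooden flap hinged along one short side starts roughly upright; a steel lip overhangs the opposite side
- hinge_mid (a point): middle of the flap's hinge axis, 38 mm above the bench; the axis is level, along the carrier's y. The bench behind it (carrier -x) is free for at least 100 mm
- lip_mid (a point): middle of the lip's mouth, at the height of the lip's underside (46.5 mm above the bench), 156 mm from the hinge axis. The lip is a 3 mm steel plate 110 mm wide reaching back 24 mm (carrier +x) to the end wall; its underside is 6 mm above the top of the closed flap, and the first 8 mm of its mouth flares upward as a lead-in
- flap_hinge (a joint): angle of the flap: 0 = lying flat over the carrier, 1.57 = upright, stop at 1.9 (leaning away from the carrier). The hinge is sprung: let go, the flap swings back up towards upright unless its edge is under the lip; holding its edge down takes about 1 N
- flap (a joint): how far the flap is slid out along its own plane on its slotted hinge, towards its free edge: 0 = drawn back (start), stop at 0.024 m. Stays where it is left; sliding it takes about 3 N. Drawn back, the free edge is 150 mm from the hinge axis and passes 6 mm clear of the lip; slid right out it reaches 174 mm, some 18 mm beneath the lip
- ridge_top (a point): middle of the top of the push ridge on the flap's outer face (turned away from the tiles when upright, uppermost when closed). Flap: panel 5 mm thick, 110 mm wide, mid-plane through the hinge axis. Ridge: bar 12 mm thick, 70 mm wide, 10 mm high, parallel to the hinge, 125 mm from its axis when drawn back. Point 12.5 mm out from the mid-plane; x to the free edge, z outward
- tile0: one of four round grey clay tiles lying in the carrier, 52 mm across, 12 mm thick, its top 22 mm above the bench; origin under its middle. To be left where it lies
- tile1: one of four round grey clay tiles lying in the carrier, 52 mm across, 12 mm thick, its top 22 mm above the bench; origin under its middle. To be left where it lies
- tile2: one of four round grey clay tiles lying in the carrier, 52 mm across, 12 mm thick, its top 22 mm above the bench; origin under its middle. To be left where it lies
- tile3: one of four round grey clay tiles lying in the carrier, 52 mm across, 12 mm thick, its top 22 mm above the bench; origin under its middle. To be left where it lies
- slip_cup: bystander: white cup beside the carrier, 64 mm across, 60 mm high; origin under its middle
- spare_tile: bystander: clay tile on the bench beside the carrier, 52 mm across, 12 mm thick; origin under its middle
- spare_tile2: bystander: clay tile on the bench beyond the lip end, 52 mm across, 12 mm thick; origin under its middle
- glaze_jar: bystander: white jar, 60 mm across, 85 mm high; origin under its middle
- brush: bystander: brush lying on the bench; origin under its middle
- spatula: bystander: spatula lying on the bench; origin under its middle
- stamp: bystander: turned wooden tile stamp standing on the bench, 44 mm across, 62 mm high; origin under its middle

How it is judged (in metres and radians):
On the way, in this order (a step that is already met when the one before it is completed fails the run):
1. the flap is folded down over the tiles (value of joint flap_hinge below 0.15 rad), for 0.05 s.
2. the flap's edge is pushed beneath the lip (value of joint flap_hinge below 0.08 rad and value of joint flap above 0.017 m), for 0.2 s.
At the end, for the whole second after the job is handed in: The flap lies closed (within 0.08 rad of flat, at rest) and is slid out at least 17 of its 24 mm, so that its edge is held beneath the lip with nothing touching it; the tiles are within 20 mm and the bystanders within 30 mm of where they stood (all of step 2 and velocity of joint flap_hinge between -0.05 and 0.05 rad/s and distance of each of tile0, tile1, tile2, tile3 from where it was at the start of the episode below 0.02 m and distance of each of slip_cup, spare_tile, spare_tile2, glaze_jar, brush, spatula, stamp from where it was at the start of the episode below 0.03 m).
It fails at once if a tile in the carrier is lifted or displaced (20 mm) (distance of any of tile0, tile1, tile2, tile3 from where it was at the start of the episode above 0.02 m).
It fails at once if a bystander is lifted, carried or knocked away (30 mm) (distance of any of slip_cup, spare_tile, spare_tile2, glaze_jar, brush, spatula, stamp from where it was at the start of the episode above 0.03 m).
It also fails if it takes over 43 s, if anything falls off the work surface, if the arm or the gripper's body presses on something with over 40 N, if the wrist force passes 120 N, or if a joint passes its speed limit or range.

## Working session

There is one attempt and no reset: what is moved stays moved. The work goes in short steps, Python scripts to look and compute and a shell command to move; the robot and the scene stay as the last step left them, time stands still between calls to the robot, and variables do not carry over. Pictures are saved under pics/ and viewed, and the job is handed in when it is done.

```bash
ls; mkdir -p pics; cat > h.py <<'E'
import numpy as np, cv2
from bench import ctrl
from scipy.spatial.transform import Rotation as R
def cam(p):
    H,W=p["color"].shape[:2]; f=H/2/np.tan(np.radians(p["vfov"])/2)
    K=np.array([[f,0,p["cx"]],[0,f,p["cy"]],[0,0,1]]); Rm=cv2.Rodrigues(np.array(p["rvec"],float))[0]
    return K,Rm,np.array(p["tvec"],float).ravel()
def world(p,u,v,z=None):
    K,Rm,t=cam(p); z=p["range_z"][int(round(v)),int(round(u))] if z is None else z
    return Rm.T@(np.linalg.inv(K)@np.array([u,v,1.])*z-t)
def onplane(p,u,v,h):
    K,Rm,t=cam(p); d=Rm.T@(np.linalg.inv(K)@np.array([u,v,1.])); c=-Rm.T@t
    return c+d*(h-c[2])/d[2]
def proj(p,X):
    K,Rm,t=cam(p); q=K@(Rm@np.asarray(X,float)+t); return q[:2]/q[2]
def cloud(p):
    K,Rm,t=cam(p); H,W=p["range_z"].shape; u,v=np.meshgrid(np.arange(W),np.arange(H))
    z=p["range_z"].astype(float); c=np.stack([(u-K[0,2])/K[0,0]*z,(v-K[1,2])/K[1,1]*z,z],-1)
    return (c-t)@Rm
def save(p,n): cv2.imwrite(f"pics/{n}.png",p["color"][:,:,::-1])
E
python3 - <<'E'
from h import *
s=ctrl.observe(); print(s)
for n in("side","top"):
    p=ctrl.capture(n); save(p,n+"0"); np.save(n+"0.npy",p,allow_pickle=True)
    for t in["carrier","flap","ridge_top","tile0","slip_cup","spare_tile","glaze_jar","stamp","lip_mid"]:
        try: r=ctrl.find_in(p,t)
        except Exception as e: r=e; print(n,t,e); continue
        print(n,t,[([round(x) for x in d["extent"]],round(d["score"],2)) for d in r[:6]])
E
```

```text
pics
{'clock': 0.0, 'joints': array([ 1.62411099e+00,  3.59361820e-01,  1.10418601e-02, -3.38106257e-04,
       -1.22412162e+00, -2.88119237e-01]), 'qvel': array([ 2.01564458e-05,  6.22569270e-04,  5.88585608e-04, -4.52542531e-04,
        1.05534147e-04, -1.02028347e-03]), 'tau': array([ 1.35482245e-03, -5.83317661e+01,  2.93423063e+01,  6.93678036e+00,
       -5.95740101e-03, -1.87411200e-05]), 'tcp_pos': array([156.95098712, 656.01608739, 247.37465488]), 'tool_rot': array([-0.08285384, -0.70164191,  0.70282655,  0.08287771]), 'contact_force': array([ 0.38926589,  0.37164139, -0.02370179]), 'ft_torque': array([-0.01861742,  0.04858608,  0.0404077 ]), 'opening': 85.15143144381172}
side carrier [([194, 149, 271, 246], 0.64)]
side flap [([197, 147, 232, 199], 0.89), ([236, 208, 249, 218], 0.31)]
side ridge_top [([197, 149, 232, 197], 0.95)]
side tile0 [([204, 199, 222, 216], 0.59), ([224, 196, 239, 208], 0.46), ([237, 207, 254, 219], 0.46)]
side slip_cup [([258, 180, 279, 204], 0.71)]
side spare_tile [([190, 231, 205, 248], 0.8), ([197, 149, 231, 199], 0.65), ([254, 238, 275, 254], 0.54)]
side glaze_jar [([215, 135, 230, 157], 0.74), ([137, 143, 214, 154], 0.57)]
side stamp [([365, 268, 376, 296], 0.63), ([139, 141, 212, 156], 0.28)]
side lip_mid [([191, 150, 270, 244], 0.96)]
top carrier [([207, 189, 282, 251], 0.91)]
top flap [([210, 196, 226, 240], 0.78)]
top ridge_top [([210, 194, 222, 243], 0.62)]
top tile0 [([225, 225, 240, 242], 0.81), ([221, 202, 238, 221], 0.75), ([243, 195, 266, 214], 0.75), ([249, 222, 269, 236], 0.5)]
top slip_cup [([226, 155, 250, 183], 0.67), ([250, 221, 269, 235], 0.33)]
top spare_tile [([291, 192, 309, 214], 0.79), ([255, 255, 271, 272], 0.56)]
top glaze_jar [([121, 167, 147, 195], 0.79)]
top stamp [([366, 139, 386, 155], 0.67)]
top lip_mid [([207, 187, 288, 252], 0.67)]
```

```bash
python3 - <<'E'
import cv2
a=cv2.imread("pics/side0.png");b=cv2.imread("pics/top0.png")
cv2.imwrite("pics/side0c.png",cv2.resize(a[110:280,110:400],None,fx=2.75,fy=2.75,interpolation=cv2.INTER_CUBIC))
cv2.imwrite("pics/top0c.png",cv2.resize(b[130:290,110:400],None,fx=2.75,fy=2.75,interpolation=cv2.INTER_CUBIC))
E
```

```text
(no output)
```

View pics/side0c.png

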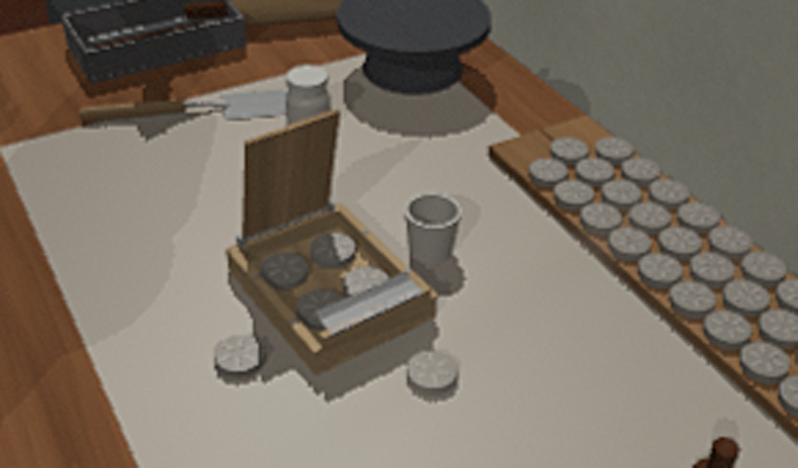

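View pics/top0c.png

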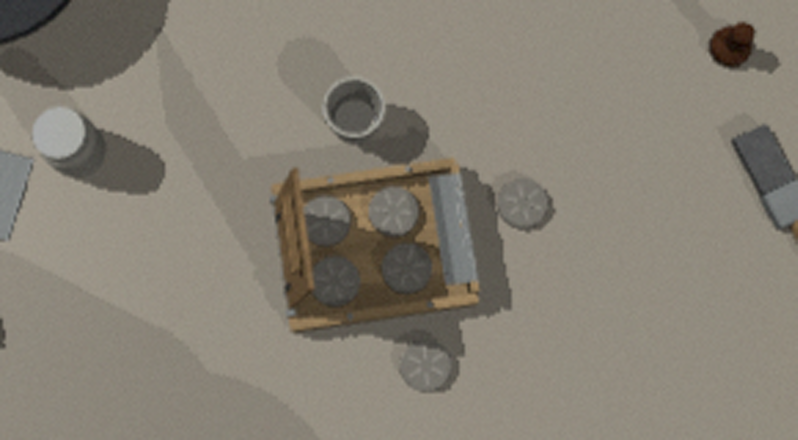

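View pics/side0.png

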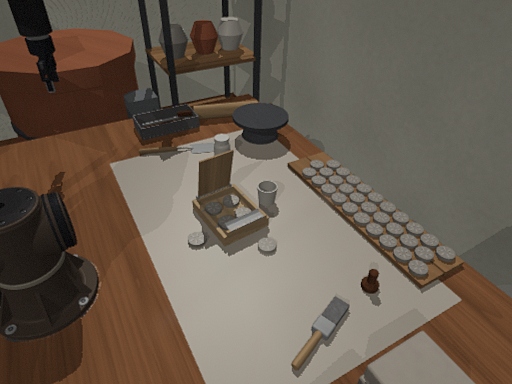

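Side: flap upright at about (215,172), carrier centre about (235,212), lip about (245,218). Top: hinge end at the left (about 216,218), lip at the right (about 276,212), cup above it, spare tiles at right and below. Next I measure the carrier pose.

```bash
python3 - <<'E'
from h import *
np.set_printoptions(precision=1,suppress=True)
for n in("top","side"):
    p=np.load(n+"0.npy",allow_pickle=True).item()
    K,Rm,t=cam(p); print(n,"campos",-Rm.T@t)
    C=cloud(p); 
    e=dict(top=[200,180,320,260],side=[185,140,285,255])[n]
    S=C[e[1]:e[3],e[0]:e[2]].reshape(-1,3); col=p["color"][e[1]:e[3],e[0]:e[2]].reshape(-1,3)
    for lo,hi in[(28,40),(44,54),(60,200)]:
        m=(S[:,2]>lo)&(S[:,2]<hi); print(lo,hi,m.sum(),S[m].mean(0),S[m].min(0),S[m].max(0))
    m=(S[:,2]>60)&(S[:,2]<200)
    for t,b in[("cup",None)]:pass
    np.save(n+"S.npy",S)
p=np.load("top0.npy",allow_pickle=True).item()
for nm,e,h in[("cup",(226,155,250,183),60),("sp2",(291,192,309,214),12),("sp1",(255,255,271,272),12),("jar",(121,167,147,195),85),("stamp",(366,139,386,155),62)]:
    print(nm,onplane(p,(e[0]+e[2])/2,(e[1]+e[3])/2,h))
# crop coordinates of corners (crop scale 2.75, off 110,130)
for nm,u,v,h in[("hl",277,188,34),("hr",293,330,34),("lipr",478,300,34),("lipl",455,162,34),("lip mouth l",431,176,49),("lip mouth r",449,284,49),("lip end l",462,176,49),("lip end r",477,284,49)]:
    print(nm,onplane(p,110+u/2.75,130+v/2.75,h), world(p,110+u/2.75,130+v/2.75))
E
```

```text
top campos [ 324.7   45.6 1247.9]
28 40 529 [500.7  38.3  34.3] [420.3 -60.4  28.1] [615.2 141.4  39.8]
44 54 451 [510.4 -27.3  50.2] [435.3 -59.9  44. ] [610.1 140.8  54. ]
60 200 423 [493.2 112.7 150.4] [440.8  96.   60.1] [552.7 134.3 190.2]
side campos [ 159.3 -696.5  750.6]
28 40 742 [516.4  48.2  33.5] [419.5 -64.4  28. ] [666.4 346.8  39.9]
44 54 605 [532.2  16.3  49.1] [433.5 -63.4  44.1] [667.7 345.7  54. ]
60 200 1129 [505.1 125.8 122.6] [440.9  20.6  60. ] [666.8 350.3 185.9]
cup [638.5  53.   60. ]
sp2 [ 541.6 -117.6   12. ]
sp1 [377.8  -1.9  12. ]
jar [614.1 335.8  85. ]
stamp [ 679.9 -336.    62. ]
hl [564.8 133.8  34. ] [565.  133.9  32.8]
hr [420.2 123.5  34. ] [421.1 124.2  22.6]
lipr [439.8 -62.3  34. ] [443.  -65.3   0.4]
lipl [581.7 -49.   34. ] [582.2 -49.2  31.7]
lip mouth l [565.5 -22.7  49. ] [563.8 -22.3  57.7]
lip mouth r [455.7 -33.5  49. ] [455.4 -33.3  51.9]
lip end l [563.8 -53.9  49. ] [573.  -57.8   2.8]
lip end r [454.2 -61.1  49. ] [454.2 -61.1  49.4]
```

```bash
python3 - <<'E'
from h import *
np.set_printoptions(precision=2,suppress=True)
c0=np.array([501.6,36.5])
for n in("top","side"):
    S=np.load(n+"S.npy")
    m=(S[:,2]>31)&(S[:,2]<54)&(abs(S[:,:2]-c0)<115).all(1)
    S2=S[m]; r=cv2.minAreaRect(S2[:,:2].astype(np.float32)); print(n,"rect",r)
    a=np.radians(-85); 
    for it in range(1):
        ex=np.array([np.cos(a),np.sin(a)]); ey=np.array([-ex[1],ex[0]])
        q=(S[:,:2]-c0)@np.stack([ex,ey],1)
        m=(S[:,2]>65)&(S[:,2]<200)&(q[:,0]<-40)&(q[:,0]>-150)&(abs(q[:,1])<60)
        P=S[m]; c=P.mean(0)
        u,s,vt=np.linalg.svd(P-c,full_matrices=False); print("flap n",len(P),"c",c,"normal",vt[2],"sv",s/np.sqrt(len(P)))
        hn=vt[2][:2]/np.linalg.norm(vt[2][:2]); print("normal yaw",np.degrees(np.arctan2(hn[1],hn[0])),"tilt",np.degrees(np.arcsin(vt[2][2])))
        print("zmax",np.percentile(P[:,2],[50,99,100]), "q range",np.percentile(q[m],[1,50,99],axis=0))
        # lip
        m=(S[:,2]>46)&(S[:,2]<60)&(q[:,0]>50)&(q[:,0]<110)&(abs(q[:,1])<70)
        print("lip",m.sum(),np.percentile(q[m],[1,50,99],axis=0), S[m].mean(0))
E
```

```text
top rect ((520.8294067382812, 41.72140884399414), (184.72537231445312, 192.2364044189453), 5.176828861236572)
flap n 408 c [493.24 112.13 153.59] normal [-0.1   0.98  0.19] sv [38.28 31.35  3.73]
normal yaw 95.650992376396 tilt 11.201961756160717
zmax [168.19 188.7  190.17] q range [[-92.31 -52.91]
 [-75.29  -3.6 ]
 [-63.61  55.65]]
lip 481 [[ 60.53 -57.35]
 [ 76.74   1.43]
 [ 92.38  63.1 ]] [510.51 -39.79  51.24]
side rect ((521.2815551757812, 39.131492614746094), (187.659423828125, 196.24063110351562), 5.182703018188477)
flap n 998 c [494.93 109.6  129.48] normal [ 0.09 -0.98 -0.19] sv [36.41 32.37  1.35]
normal yaw -84.7403497694129 tilt -10.987236650533829
zmax [130.99 185.1  185.94] q range [[-87.21 -52.98]
 [-73.16  -0.74]
 [-61.5   55.63]]
lip 392 [[ 62.81 -59.41]
 [ 78.75  -0.78]
 [ 95.06  61.41]] [508.52 -41.91  49.4 ]
```

```bash
python3 - <<'E'
import cv2
a=cv2.imread("pics/side0.png");b=cv2.imread("pics/top0.png")
A=cv2.resize(a[140:250,185:285],None,fx=5.4,fy=5.4,interpolation=cv2.INTER_CUBIC)
B=cv2.resize(b[183:257,203:293],None,fx=8,fy=8,interpolation=cv2.INTER_CUBIC)
for I,s,u0,v0 in((A,5.4,185,140),(B,8,203,183)):
    for k in range(0,110,10):
        cv2.putText(I,str(u0+k),(int(k*s),8),0,.33,(255,255,0),1); cv2.putText(I,str(v0+k),(0,int(k*s)+4),0,.33,(255,255,0),1)
        cv2.line(I,(int(k*s),0),(int(k*s),I.shape[0]),(90,90,60),1); cv2.line(I,(0,int(k*s)),(I.shape[1],int(k*s)),(90,90,60),1)
cv2.imwrite("pics/A.png",A);cv2.imwrite("pics/B.png",B)
E
```

```text
(no output)
```

View pics/A.png

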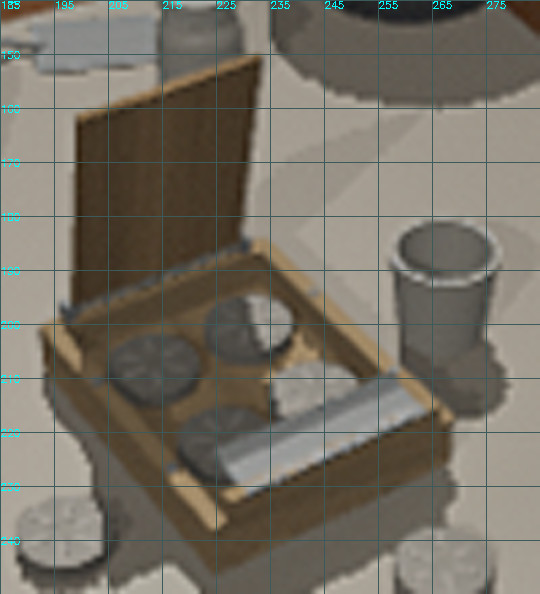

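View pics/B.png

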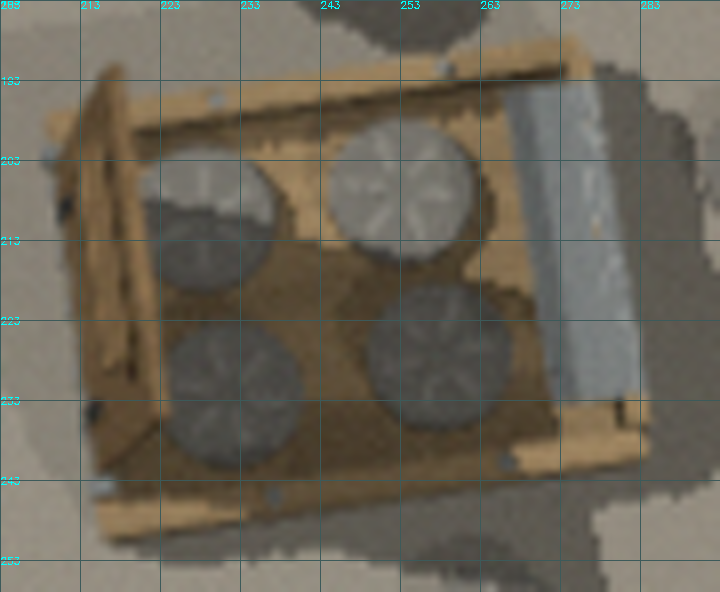

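```bash
cat > fit.py <<'E'
from h import *
from scipy.optimize import least_squares
np.set_printoptions(precision=2,suppress=True)
T=np.load("top0.npy",allow_pickle=True).item(); S=np.load("side0.npy",allow_pickle=True).item()
t=lambda x,y:((x+.5)/8-.5+203,(y+.5)/8-.5+183)
s=lambda x,y:((x+.5)/5.4-.5+185,(y+.5)/5.4-.5+140)
C=[(T,t(45,115),(-95,75,34)),(T,t(105,543),(-95,-75,34)),(T,t(648,460),(95,-75,34)),(T,t(588,38),(95,75,34)),
(T,t(640,400),(95,-55,49.5)),(S,s(262,240),(-95,75,34)),(S,s(43,328),(-95,-75,34)),(S,s(218,530),(95,-75,34)),(S,s(453,415),(95,75,34))]
F=[(S,s(77,120),-55),(S,s(262,58),55),(T,t(118,65),55),(T,t(168,413),-55)]
L=[(T,t(503,93),(71,55,51)),(T,t(557,402),(71,-55,51)),(S,s(217,455),(71,-55,51)),(S,s(395,372),(71,55,51))]
def W(q,P):
    c,sn=np.cos(q[2]),np.sin(q[2]); return np.array([q[0]+c*P[0]-sn*P[1],q[1]+sn*P[0]+c*P[1],P[2]])
def res(q):
    r=[proj(p,W(q,P))-np.array(u) for p,u,P in C+L]
    a=q[3]
    for p,u,y in F: r.append(proj(p,W(q,(-85+150*np.cos(a),y,38+150*np.sin(a))))-np.array(u))
    return np.concatenate(r)
if __name__=="__main__":
    o=least_squares(res,[501,37,-1.48,1.4],loss="soft_l1"); print(o.x,np.degrees(o.x[2:])); print(o.fun.reshape(-1,2) if False else res(o.x).reshape(-1,2))
    np.save("q.npy",o.x)
    q=o.x
    for n,P in[("hinge",(-85,0,38)),("lip",(71,0,46.5))]: print(n,W(q,P))
    a=q[3];r=np.array([-85+125*np.cos(a)-12.5*np.sin(a),0,38+125*np.sin(a)+12.5*np.cos(a)]);print("ridge",W(q,r))
E
python3 fit.py
```

```text
[503.4   40.7   -1.48   1.4 ] [-84.52  80.25]
[[-0.59  0.12]
 [-0.82 -0.16]
 [-0.15 -0.22]
 [-1.57 -0.22]
 [ 0.08 -0.56]
 [ 0.28 -1.12]
 [-1.17 -0.87]
 [-1.16 -0.3 ]
 [ 0.08  0.07]
 [ 2.05 -0.16]
 [ 1.78  0.45]
 [ 0.58  0.97]
 [ 0.5   1.54]
 [ 0.28 -0.48]
 [ 0.14 -0.77]
 [ 0.24  0.23]
 [ 0.25  0.9 ]]
hinge [495.29 125.32  38.  ]
lip [510.18 -29.97  46.5 ]
ridge [496.13 116.51 163.31]
```

```bash
sed -i 's/(71,/(156+HX,/g; s/-85+/q[4]+/' fit.py; python3 - <<'E'
import re
s=open('fit.py').read()
s=s.replace("for p,u,P in C+L]","for p,u,P in C]+[proj(p,W(q,(P[0]+q[4],P[1],P[2])))-np.array(u) for p,u,P in L]").replace("156+HX","156").replace("-1.48,1.4]","-1.48,1.4,-85]").replace("(-85,0,38)","(q[4],0,38)").replace("(156,0,46.5)","(q[4]+156,0,46.5)").replace("[-85+125","[q[4]+125").replace("np.array([q[4]+125","np.array([q[4]+125")
open('fit.py','w').write(s)
E
python3 fit.py
```

```text
[503.83  39.01  -1.47   1.37 -91.75] [  -84.47    78.39 -5256.94]
[[-0.02 -0.02]
 [-0.17 -0.32]
 [ 0.48 -0.45]
 [-1.01 -0.43]
 [ 0.71 -0.78]
 [ 0.6  -0.88]
 [-0.85 -0.56]
 [-0.7   0.05]
 [ 0.52  0.35]
 [ 0.22 -0.  ]
 [-0.04  0.61]
 [-0.25 -0.13]
 [-0.42  0.51]
 [ 0.34 -0.26]
 [ 0.15 -0.57]
 [ 0.13  0.25]
 [ 0.18  0.87]]
hinge [494.98 130.33  38.  ]
lip [510.02 -24.94  46.5 ]
ridge [496.22 117.49 162.96]
```

```bash
cat >> h.py <<'E'
H=np.array([495.0,130.3,0]); YAW=np.radians(-84.47)
EX=np.array([np.cos(YAW),np.sin(YAW),0]); EY=np.array([-EX[1],EX[0],0]); EZ=np.array([0,0,1.])
B=np.stack([EX,EY,EZ],1)
def st():
    s=ctrl.observe(); A=R.from_quat(s["tool_rot"]).as_matrix()
    print("t %.2f"%s["clock"],"tcp",np.round(s["tcp_pos"],1),"carrier",np.round(B.T@(s["tcp_pos"]-H),1),"tipZ %.1f"%(s["tcp_pos"]+17*A[:,1])[2],
     "Fcar",np.round(B.T@s["contact_force"],1),"open %.0f"%s["opening"])
    print("tool axes in carrier frame (cols x,y,z)\n",np.round(B.T@A,3), "yaw of tool x rel EX deg %.1f"%np.degrees(np.arctan2(*(B.T@A[:,0])[[1,0]])))
    return s,A
E
python3 - <<'E'
from h import *
s,A=st(); print(A.round(3))
# goal
G=H+EX*-60+EZ*240
d=G-s["tcp_pos"]; print("d world",d,"in tool units",A.T@d/20)
E
```

```text
t 1.00 tcp [157.1 656.5 248.3] carrier [-556.3 -285.7  248.3] tipZ 231.3 Fcar [-0.3  0.3 -1.3] open 85
tool axes in carrier frame (cols x,y,z)
 [[-0.325 -0.     0.946]
 [-0.946 -0.    -0.325]
 [ 0.    -1.    -0.   ]] yaw of tool x rel EX deg -109.0
[[-0.973 -0.    -0.233]
 [ 0.233  0.    -0.973]
 [ 0.    -1.    -0.   ]]
d world [ 332.15929496 -466.43924511   -8.31173791] in tool units [-21.57847801   0.41433466  18.81777731]
```

```bash
python3 -m handwheel '{"delta_pos":[[0,0,0],[0,0,0],[0,0,0],[-0.57,0,0.99],[-0.57,0,0.99],[-0.57,0,0.99],[-0.57,0,0.99],[-0.57,0,0.99],[-0.57,0,0.99],[-0.57,0,0.99]],"rotation":[[0,-0.92,0],[0,-0.92,0],[0,-0.92,0],[0,0,0],[0,0,0],[0,0,0],[0,0,0],[0,0,0],[0,0,0],[0,0,0]],"hand":[1,1,1,1,1,1,1,1,1,1]}' 60; python3 -c "
from h import *
st()"
```

```text
clock: 1.83
tcp_pos: [252.6, 525.8, 246.7]
tool_rot: [0.042, -0.706, 0.706, -0.042]
contact_force: [0.4, -0.5, -0.5]
opening: -0.1
t 1.83 tcp [252.6 525.8 246.7] carrier [-417.  -203.2  246.7] tipZ 229.7 Fcar [ 0.5  0.4 -0.5] open -0
tool axes in carrier frame (cols x,y,z)
 [[ 0.022  0.001  1.   ]
 [-1.     0.     0.022]
 [-0.    -1.     0.001]] yaw of tool x rel EX deg -88.7
```

```bash
python3 -m handwheel '{"delta_pos":[[-0.56,0,1],[-0.56,0,1],[-0.56,0,1],[-0.56,0,1],[-0.56,0,1],[-0.56,0,1],[-0.56,0,1],[-0.56,0,1],[-0.56,0,1],[-0.56,0,1]],"rotation":[[0,0.18,0],[0,0,0],[0,0,0],[0,0,0],[0,0,0],[0,0,0],[0,0,0],[0,0,0],[0,0,0],[0,0,0]],"hand":[1,1,1,1,1,1,1,1,1,1]}' 60; python3 -c "
from h import *
st()"
```

```text
clock: 2.67
tcp_pos: [389.2, 327.8, 248.8]
tool_rot: [-0.034, 0.708, -0.705, 0.035]
contact_force: [0.4, -0.1, -0.6]
opening: -0.2
t 2.67 tcp [389.2 327.8 248.8] carrier [-206.8  -86.3  248.8] tipZ 231.8 Fcar [ 0.2  0.4 -0.6] open -0
tool axes in carrier frame (cols x,y,z)
 [[ 0.001 -0.003  1.   ]
 [-1.     0.002  0.001]
 [-0.002 -1.    -0.003]] yaw of tool x rel EX deg -89.9
```

```bash
python3 -m handwheel '{"delta_pos":[[-0.55,0,0.9],[-0.55,0,0.9],[-0.55,0.2,0.9],[-0.55,0.4,0.9],[-0.55,0.6,0.9],[-0.55,0.6,0.9],[-0.55,0.6,0.9],[-0.4,0.6,0.6],[0,0,0],[0,0,0]],"rotation":[[0,0,0],[0,0,0],[0,0,0],[0,0,0],[0,0,0],[0,0,0],[0,0,0],[0,0,0],[0,0,0],[0,0,0]],"hand":[1,1,1,1,1,1,1,1,1,1]}' 60; python3 - <<'E'
from h import *
s,A=st()
for n in("side","top"):
    p=ctrl.capture(n); save(p,n+"1"); np.save(n+"1.npy",p,allow_pickle=True)
    im=p["color"][:,:,::-1].copy()
    tip=s["tcp_pos"]+17*A[:,1]; print(n,"tip px",proj(p,tip),"tcp px",proj(p,s["tcp_pos"]))
    u,v=proj(p,tip).astype(int); 
    c=im[max(v-50,0):v+50,max(u-65,0):u+65]; c=cv2.resize(c,None,fx=6,fy=6,interpolation=cv2.INTER_CUBIC)
    cv2.drawMarker(c,(65*6,50*6),(0,0,255),0,16,1)
    cv2.imwrite(f"pics/{n}1c.png",c)
E
```

```text
clock: 3.5
tcp_pos: [494.1, 189.3, 189.4]
tool_rot: [-0.03, 0.709, -0.703, 0.036]
contact_force: [0.7, 0.4, 0.1]
opening: 0.4
t 3.50 tcp [494.1 189.3 189.4] carrier [-58.8   4.8 189.4] tipZ 172.4 Fcar [-0.3  0.8  0.1] open 0
tool axes in carrier frame (cols x,y,z)
 [[-0.003 -0.008  1.   ]
 [-1.     0.008 -0.003]
 [-0.008 -1.    -0.008]] yaw of tool x rel EX deg -90.2
side tip px [203.22033981 144.7742622 ] tcp px [202.82103907 139.88025869]
top tip px [184.74142252 217.00489035] tcp px [183.84009728 216.01029212]
```

View pics/side1c.png

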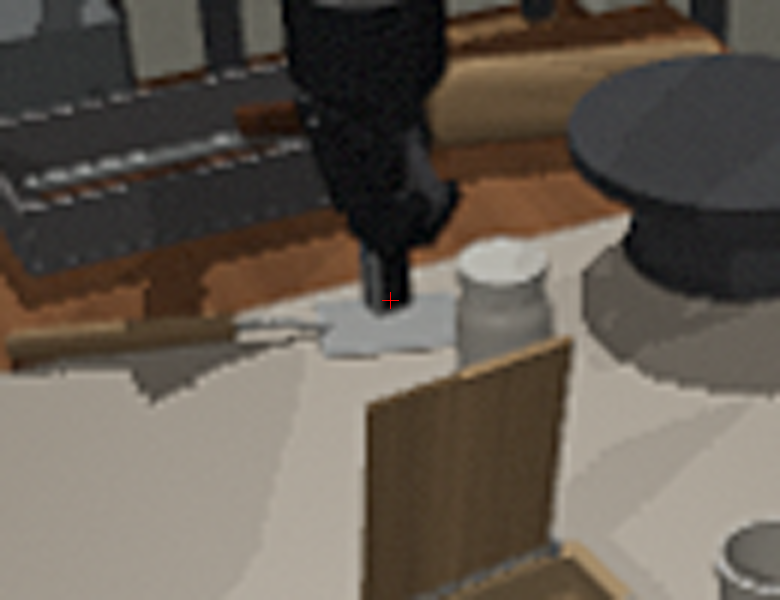

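View pics/top1c.png

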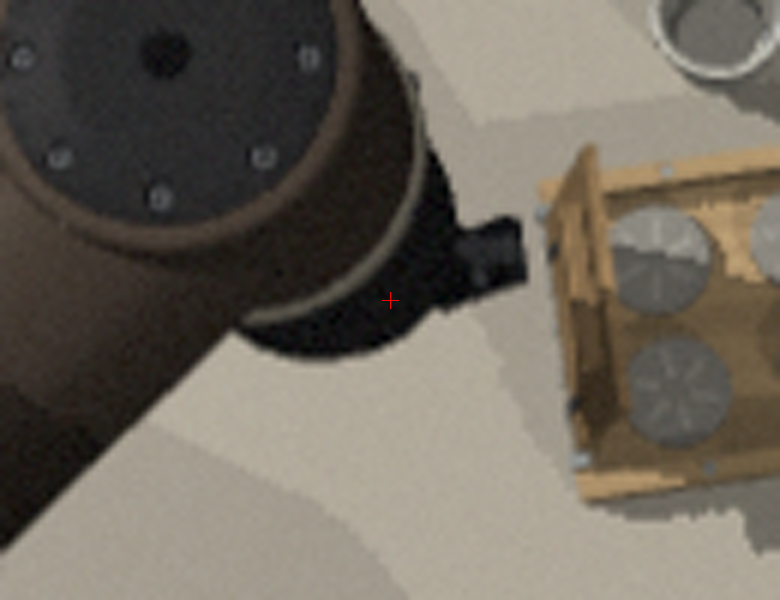

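Both views put the shut fingertips at the predicted spot (side about (203,145)). The knuckles bulge along the jaw axis, towards the flap, so I'll turn the tool a quarter so that the jaws lie along the hinge.

```bash
python3 - <<'E'
from h import *
s=ctrl.observe(); print(s["joints"].round(3), s["clock"])
E
```

```text
[ 0.737  0.161 -0.399 -0.002 -0.999  0.93 ] 3.6
```

```bash
python3 -m handwheel '{"delta_pos":[[0,0.15,0],[0,0.15,0],[0,0.15,0],[0,0.15,0],[0,0.15,0],[0,0.15,0],[0,0.15,0],[0,0.15,0],[0,0.15,0],[0,0.15,0]],"rotation":[[0,0.95,0],[0,0.95,0],[0,0.95,0],[0,0.95,0],[0,0.95,0],[0,0.95,0],[0,0.95,0],[0,0.95,0],[0,0.95,0],[0,0.95,0]],"hand":[1,1,1,1,1,1,1,1,1,1]}' 60;  python3 -c "
from h import *
st()"
```

```text
clock: 4.43
tcp_pos: [493.5, 201.9, 168.9]
tool_rot: [0.367, 0.616, -0.596, -0.362]
contact_force: [0.7, -0.2, 0.1]
opening: 0.4
t 4.43 tcp [493.5 201.9 168.9] carrier [-71.4   5.4 168.9] tipZ 151.9 Fcar [0.3 0.6 0.1] open 0
tool axes in carrier frame (cols x,y,z)
 [[-0.924 -0.019  0.382]
 [-0.382  0.023 -0.924]
 [ 0.008 -1.    -0.028]] yaw of tool x rel EX deg -157.5
```

```bash
python3 -m handwheel '{"delta_pos":[[0,0,0],[0,0,0],[0,0,0],[0,0,0],[-0.5,0.05,0.05],[-0.6,0.05,0.05],[-0.6,0.05,0.05],[-0.6,0.05,0.05],[-0.5,0.05,0.05],[0,0,0]],"rotation":[[0,0.8,0],[0,0.8,0],[0,0.8,0],[0,0.8,0],[0.19,0,0.16],[0,0,0],[0,0,0],[0,0,0],[0,0,0],[0,0,0]],"hand":[1,1,1,1,1,1,1,1,1,1]}' 60;  python3 - <<'E'
from h import *
st()
r=112.; half=11
prev=None
for d in [78.4,74,70,66,62,58,54,50,46,42,38,34,30,26,22,18,14,10,6,3,0]:
    a=np.radians(d); c,s=np.cos(a),np.sin(a)
    Xp=r*c-2.5*s; Zp=38+r*s+2.5*c
    Xr=119*c-12.5*s; Zr=38+119*s+12.5*c
    Xf=min(Xp,Xr) if Zr>Zp else Xp
    cur=np.array([Xf-half,Zp+17]); print(d,"tcp X %.1f Z %.1f"%tuple(cur),"ridge" if Xr<Xp and Zr>Zp else "", "" if prev is None else (cur-prev).round(1)); prev=cur
E
```

```text
clock: 5.27
tcp_pos: [491.6, 150.8, 169.9]
tool_rot: [0.477, 0.527, -0.518, -0.476]
contact_force: [-0.5, 0.6, -0.8]
opening: 0.1
t 5.27 tcp [491.6 150.8 169.9] carrier [-20.7  -1.4 169.9] tipZ 152.9 Fcar [-0.6 -0.5 -0.8] open 0
tool axes in carrier frame (cols x,y,z)
 [[-1.    -0.007 -0.005]
 [ 0.005  0.01  -1.   ]
 [ 0.007 -1.    -0.01 ]] yaw of tool x rel EX deg 179.7
78.4 tcp X 0.7 Z 165.2 ridge 
74 tcp X 9.8 Z 163.4 ridge [ 9.1 -1.9]
70 tcp X 18.0 Z 161.1 ridge [ 8.2 -2.2]
66 tcp X 26.0 Z 158.3 ridge [ 8.  -2.8]
62 tcp X 33.8 Z 155.1 ridge [ 7.8 -3.3]
58 tcp X 41.5 Z 151.3 ridge [ 7.6 -3.8]
54 tcp X 48.8 Z 147.1 ridge [ 7.4 -4.2]
50 tcp X 55.9 Z 142.4 ridge [ 7.1 -4.7]
46 tcp X 62.7 Z 137.3 ridge [ 6.8 -5.1]
42 tcp X 69.1 Z 131.8 ridge [ 6.4 -5.5]
38 tcp X 75.1 Z 125.9 ridge [ 6.  -5.9]
34 tcp X 80.5 Z 119.7  [ 5.4 -6.2]
30 tcp X 84.7 Z 113.2  [ 4.3 -6.5]
26 tcp X 88.6 Z 106.3  [ 3.8 -6.8]
22 tcp X 91.9 Z 99.3  [ 3.3 -7.1]
18 tcp X 94.7 Z 92.0  [ 2.8 -7.3]
14 tcp X 97.1 Z 84.5  [ 2.3 -7.5]
10 tcp X 98.9 Z 76.9  [ 1.8 -7.6]
6 tcp X 100.1 Z 69.2  [ 1.3 -7.7]
3 tcp X 100.7 Z 63.4  [ 0.6 -5.8]
0 tcp X 101.0 Z 57.5  [ 0.3 -5.9]
```

```bash
cat > path.py <<'E'
import numpy as np,sys
r=float(sys.argv[1]); half=11
prev=None
for d in [78.4,74,70,66,62,58,54,50,46,42,38,34,30,26,22,18,14,10,6,3,0]:
    a=np.radians(d); c,s=np.cos(a),np.sin(a)
    Xp=r*c-2.5*s; Zp=38+r*s+2.5*c
    Xr=119*c-12.5*s; Zr=38+119*s+12.5*c
    Xf=min(Xp,Xr) if Zr>Zp else Xp
    cur=np.array([Xf-half,Zp+17]); print(d,"tcp X %.1f Z %.1f"%tuple(cur),"ridge" if Xr<Xp and Zr>Zp else "", "" if prev is None else (cur-prev).round(1)/20); prev=cur
E
python3 path.py 104
python3 -m handwheel '{"delta_pos":[[0,0.2,0],[-0.1,0.2,0],[-0.2,0.2,0],[-0.2,0.1,0],[-0.2,0.05,0],[-0.2,0,0],[-0.2,0,0],[-0.2,0,0],[-0.2,0,0],[-0.2,0,0]],"rotation":[[0.08,0,0.06],[0,0,0],[0,0,0],[0,0,0],[0,0,0],[0,0,0],[0,0,0],[0,0,0],[0,0,0],[0,0,0]],"hand":[1,1,1,1,1,1,1,1,1,1]}' 60; python3 -c "
from h import *
st()"
```

```text
78.4 tcp X 0.7 Z 157.4 ridge 
74 tcp X 9.8 Z 155.7 ridge [ 0.455 -0.085]
70 tcp X 18.0 Z 153.6 ridge [ 0.41  -0.105]
66 tcp X 26.0 Z 151.0 ridge [ 0.4  -0.13]
62 tcp X 33.8 Z 148.0 ridge [ 0.39 -0.15]
58 tcp X 41.5 Z 144.5 ridge [ 0.38  -0.175]
54 tcp X 48.1 Z 140.6  [ 0.33  -0.195]
50 tcp X 53.9 Z 136.3  [ 0.29  -0.215]
46 tcp X 59.4 Z 131.5  [ 0.275 -0.235]
42 tcp X 64.6 Z 126.4  [ 0.26  -0.255]
38 tcp X 69.4 Z 121.0  [ 0.24 -0.27]
34 tcp X 73.8 Z 115.2  [ 0.22 -0.29]
30 tcp X 77.8 Z 109.2  [ 0.2   -0.305]
26 tcp X 81.4 Z 102.8  [ 0.18  -0.315]
22 tcp X 84.5 Z 96.3  [ 0.155 -0.33 ]
18 tcp X 87.1 Z 89.5  [ 0.13 -0.34]
14 tcp X 89.3 Z 82.6  [ 0.11  -0.345]
10 tcp X 91.0 Z 75.5  [ 0.085 -0.355]
6 tcp X 92.2 Z 68.4  [ 0.06 -0.36]
3 tcp X 92.7 Z 62.9  [ 0.03 -0.27]
0 tcp X 93.0 Z 57.5  [ 0.015 -0.27 ]
clock: 6.1
tcp_pos: [495.1, 113.3, 152.9]
tool_rot: [0.477, 0.522, -0.522, -0.477]
contact_force: [-0.2, 0.8, -0.5]
opening: -0.2
t 6.10 tcp [495.1 113.3 152.9] carrier [ 17.   -1.5 152.9] tipZ 135.9 Fcar [-0.8 -0.1 -0.5] open -0
tool axes in carrier frame (cols x,y,z)
 [[-1.    -0.    -0.005]
 [ 0.005  0.    -1.   ]
 [ 0.    -1.    -0.   ]] yaw of tool x rel EX deg 179.7
```

```bash
cat >> h.py <<'E'
def look(n):
    out=[]
    for c,(u0,v0,u1,v1) in(("side",(180,120,285,255)),("top",(195,175,300,265))):
        p=ctrl.capture(c); np.save(f"{c}_{n}.npy",p,allow_pickle=True); im=p["color"][v0:v1,u0:u1,::-1]
        im=cv2.convertScaleAbs(cv2.resize(im,None,fx=4,fy=4,interpolation=cv2.INTER_CUBIC),alpha=1.5,beta=20)
        out.append(cv2.copyMakeBorder(im,0,540-im.shape[0],0,0,cv2.BORDER_CONSTANT)[:540])
    cv2.imwrite(f"pics/{n}.png",cv2.resize(np.hstack(out),(800,514)))
E
python3 -c "
from h import *
look('l1')"
```

View pics/l1.png

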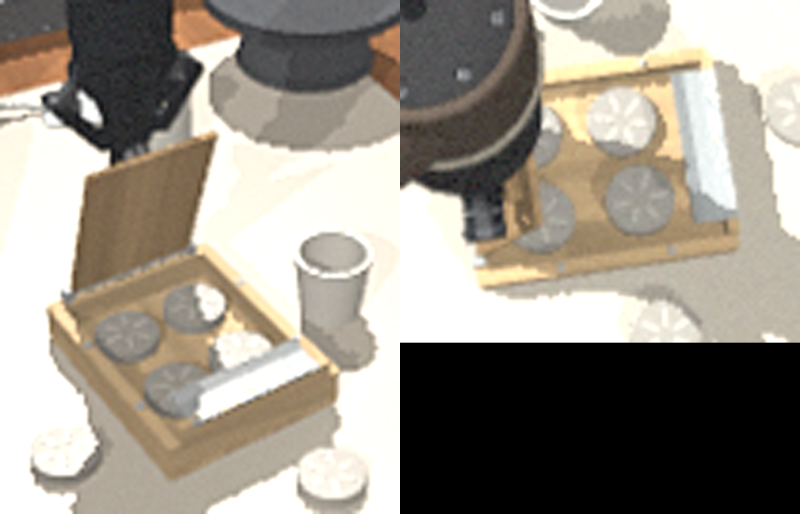

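The flap has begun to lean in, fingertips behind it at side-crop (130,155). I'll carry on along the arc.

```bash
python3 -m handwheel '{"delta_pos":[[-0.4,0.1,0],[-0.38,0.12,0],[-0.36,0.15,0],[-0.32,0.18,0],[-0.28,0.2,0],[-0.26,0.22,0],[-0.25,0.24,0],[-0.23,0.26,0],[-0.2,0.27,0],[-0.18,0.28,0]],"rotation":[[0,0,0],[0,0,0],[0,0,0],[0,0,0],[0,0,0],[0,0,0],[0,0,0],[0,0,0],[0,0,0],[0,0,0]],"hand":[1,1,1,1,1,1,1,1,1,1]}' 60; python3 -c "
from h import *
st(); look('l2')"
```

```text
clock: 7.03
tcp_pos: [501.6, 50.8, 110.0]
tool_rot: [0.477, 0.523, -0.521, -0.476]
contact_force: [0.3, -0.6, 1.3]
opening: -0.0
t 7.03 tcp [501.6  50.8 110. ] carrier [ 79.7  -1.1 110. ] tipZ 93.0 Fcar [0.6 0.2 1.3] open -0
tool axes in carrier frame (cols x,y,z)
 [[-1.    -0.001 -0.006]
 [ 0.006  0.003 -1.   ]
 [ 0.001 -1.    -0.003]] yaw of tool x rel EX deg 179.7
```

View pics/l2.png

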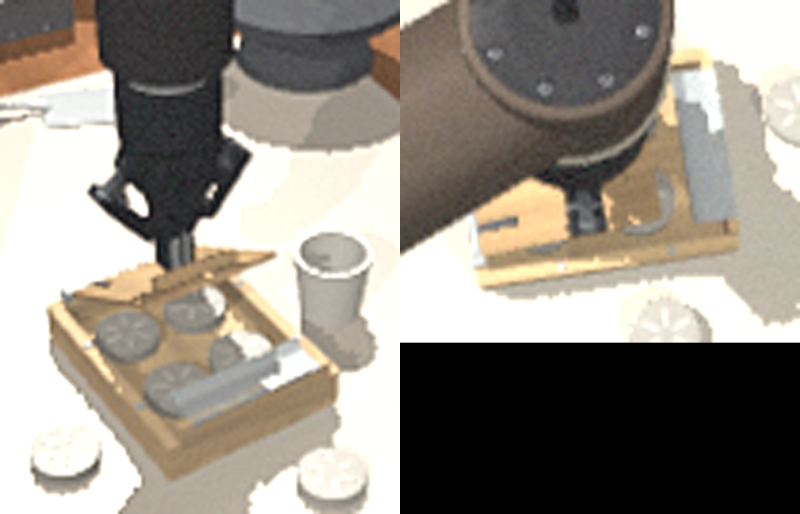

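The flap is at about 30 degrees, with the finger on it behind the ridge and the tiles untouched. I'll fold on down.

```bash
python3 -m handwheel '{"delta_pos":[[-0.13,0.26,0],[-0.12,0.28,0],[-0.1,0.3,0],[-0.08,0.3,0],[-0.06,0.28,0],[-0.05,0.25,0],[-0.03,0.22,0],[-0.02,0.2,0],[0,0.12,0],[0,0.05,0]],"rotation":[[0,0,0],[0,0,0],[0,0,0],[0,0,0],[0,0,0],[0,0,0],[0,0,0],[0,0,0],[0,0,0],[0,0,0]],"hand":[1,1,1,1,1,1,1,1,1,1]}' 60; python3 -c "
from h import *
st(); look('l3')"
```

```text
clock: 7.97
tcp_pos: [502.9, 37.7, 59.6]
tool_rot: [0.477, 0.523, -0.522, -0.476]
contact_force: [0.9, -0.9, 2.8]
opening: 0.4
t 7.97 tcp [502.9  37.7  59.6] carrier [92.9 -1.1 59.6] tipZ 42.6 Fcar [1.  0.8 2.8] open 0
tool axes in carrier frame (cols x,y,z)
 [[-1.     0.    -0.005]
 [ 0.005  0.001 -1.   ]
 [-0.    -1.    -0.001]] yaw of tool x rel EX deg 179.7
```

View pics/l3.png

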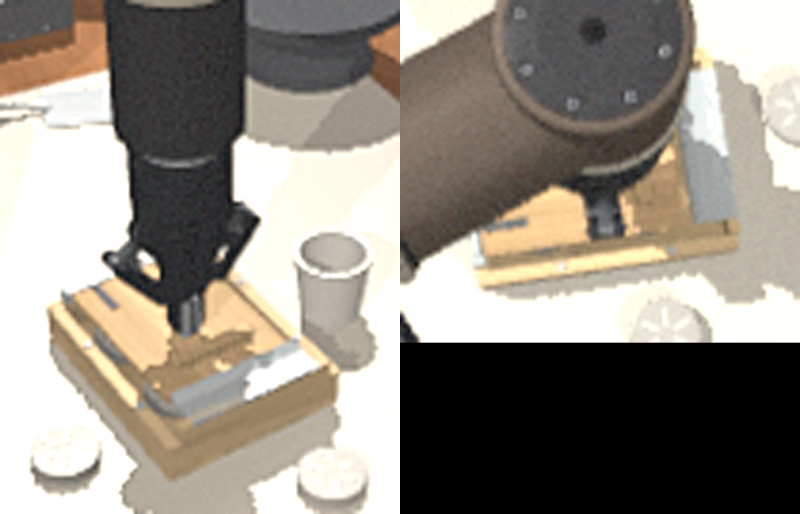

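Flap nearly flat, its edge below the lip (side-crop (150,405)). I'll press slightly and creep up to the ridge.

```bash
python3 -m handwheel '{"delta_pos":[[0,0.05,0],[-0.1,0.02,0],[-0.1,0,0],[-0.1,0,0],[-0.1,0,0],[-0.1,0,0],[-0.1,0,0],[-0.1,0,0],[-0.1,0,0],[0,0,0]],"rotation":[[0,0,0],[0,0,0],[0,0,0],[0,0,0],[0,0,0],[0,0,0],[0,0,0],[0,0,0],[0,0,0],[0,0,0]],"hand":[1,1,1,1,1,1,1,1,1,1]}' 60; python3 -c "
from h import *
st(); look('l4')"
```

```text
clock: 8.9
tcp_pos: [505.0, 21.2, 59.2]
tool_rot: [0.477, 0.524, -0.521, -0.476]
contact_force: [-0.9, 1.2, 0.0]
opening: -0.2
t 8.90 tcp [505.   21.2  59.2] carrier [109.5  -0.6  59.2] tipZ 42.2 Fcar [-1.3 -0.8  0. ] open -0
tool axes in carrier frame (cols x,y,z)
 [[-1.    -0.002 -0.005]
 [ 0.005  0.004 -1.   ]
 [ 0.002 -1.    -0.004]] yaw of tool x rel EX deg 179.7
```

View pics/l4.png

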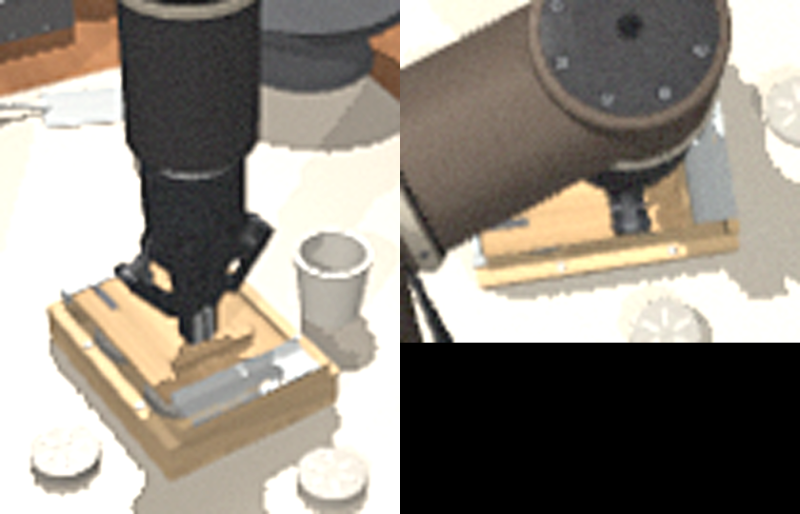

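```bash
python3 -m handwheel '{"delta_pos":[[0,0.04,0],[0,0.04,0],[0,0.04,0],[0,0,0],[0,0,0],[0,0,0],[0,0,0],[0,0,0],[0,0,0],[0,0,0]],"rotation":[[0,0,0],[0,0,0],[0,0,0],[0,0,0],[0,0,0],[0,0,0],[0,0,0],[0,0,0],[0,0,0],[0,0,0]],"hand":[1,1,1,1,1,1,1,1,1,1]}' 60; python3 -c "
from h import *
st()"
```

```text
clock: 9.83
tcp_pos: [505.1, 21.2, 57.0]
tool_rot: [0.477, 0.524, -0.521, -0.476]
contact_force: [0.0, 0.4, 2.2]
opening: -0.1
t 9.83 tcp [505.1  21.2  57. ] carrier [109.5  -0.5  57. ] tipZ 40.0 Fcar [-0.4  0.1  2.2] open -0
tool axes in carrier frame (cols x,y,z)
 [[-1.    -0.001 -0.004]
 [ 0.004  0.004 -1.   ]
 [ 0.001 -1.    -0.004]] yaw of tool x rel EX deg 179.8
```

```bash
python3 -m handwheel '{"delta_pos":[[-0.08,0.02,0],[-0.08,0.01,0],[-0.08,0,0],[-0.08,0,0],[-0.08,0,0],[-0.08,0,0],[-0.08,0,0],[-0.08,0,0],[0,0,0],[0,0,0]],"rotation":[[0,0,0],[0,0,0],[0,0,0],[0,0,0],[0,0,0],[0,0,0],[0,0,0],[0,0,0],[0,0,0],[0,0,0]],"hand":[1,1,1,1,1,1,1,1,1,1]}' 60; python3 -c "
from h import *
st(); look('l5')"
```

```text
clock: 10.67
tcp_pos: [506.7, 8.1, 56.6]
tool_rot: [0.477, 0.524, -0.521, -0.476]
contact_force: [-1.5, 1.8, 3.2]
opening: 0.2
t 10.67 tcp [506.7   8.1  56.6] carrier [122.7  -0.2  56.6] tipZ 39.6 Fcar [-2.  -1.3  3.2] open 0
tool axes in carrier frame (cols x,y,z)
 [[-1.    -0.002 -0.004]
 [ 0.004  0.005 -1.   ]
 [ 0.002 -1.    -0.005]] yaw of tool x rel EX deg 179.8
```

View pics/l5.png

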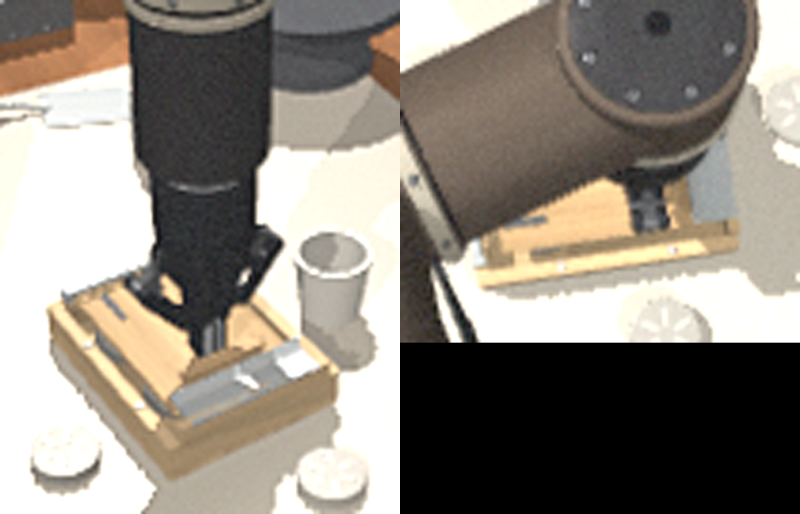

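The ridge and flap have slid well towards the lip with the edge going under (side-crop: ridge at (235,365), lip at (240,380)). I'll push on to the stop.

```bash
python3 -m handwheel '{"delta_pos":[[-0.06,0,0],[-0.06,0,0],[-0.06,0,0],[-0.06,0,0],[-0.06,0,0],[-0.05,0,0],[-0.05,0,0],[0,0,0],[0,0,0],[0,0,0]],"rotation":[[0,0,0],[0,0,0],[0,0,0],[0,0,0],[0,0,0],[0,0,0],[0,0,0],[0,0,0],[0,0,0],[0,0,0]],"hand":[1,1,1,1,1,1,1,1,1,1]}' 60; python3 -c "
from h import *
st(); look('l6')"
```

```text
clock: 11.6
tcp_pos: [507.5, -0.5, 56.6]
tool_rot: [0.477, 0.524, -0.521, -0.476]
contact_force: [-2.0, 2.6, 3.2]
opening: 0.1
t 11.60 tcp [ 5.075e+02 -5.000e-01  5.660e+01] carrier [131.4  -0.2  56.6] tipZ 39.6 Fcar [-2.8 -1.7  3.2] open 0
tool axes in carrier frame (cols x,y,z)
 [[-1.    -0.002 -0.004]
 [ 0.004  0.005 -1.   ]
 [ 0.002 -1.    -0.005]] yaw of tool x rel EX deg 179.8
```

View pics/l6.png

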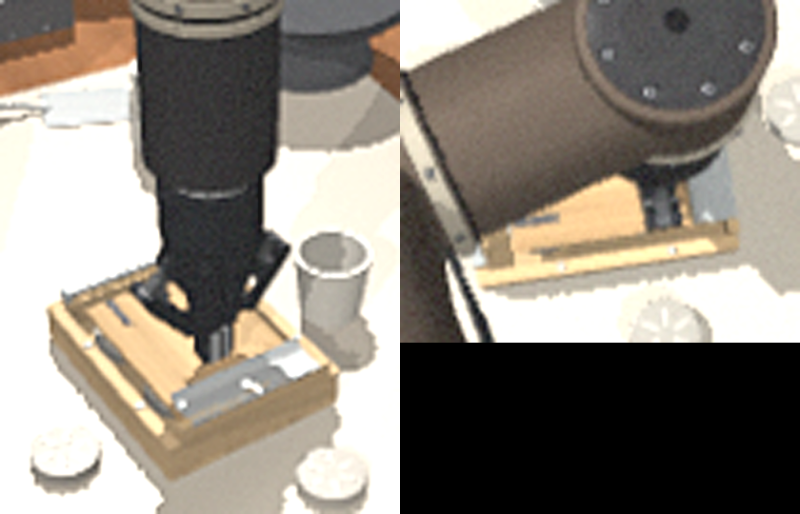

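```bash
python3 -m handwheel '{"delta_pos":[[-0.05,0,0],[-0.05,0,0],[-0.05,0,0],[-0.05,0,0],[0,0,0],[0,0,0],[0,0,0],[0,0,0],[0,0,0],[0,0,0]],"rotation":[[0,0,0],[0,0,0],[0,0,0],[0,0,0],[0,0,0],[0,0,0],[0,0,0],[0,0,0],[0,0,0],[0,0,0]],"hand":[1,1,1,1,1,1,1,1,1,1]}' 60; python3 -c "
from h import *
st()"
```

```text
clock: 12.53
tcp_pos: [508.1, -2.3, 56.5]
tool_rot: [0.476, 0.526, -0.519, -0.476]
contact_force: [-1.4, 3.8, 4.1]
opening: -0.0
t 12.53 tcp [508.1  -2.3  56.5] carrier [133.2   0.3  56.5] tipZ 39.5 Fcar [-3.9 -1.1  4.1] open -0
tool axes in carrier frame (cols x,y,z)
 [[-1.    -0.006 -0.004]
 [ 0.004  0.007 -1.   ]
 [ 0.006 -1.    -0.007]] yaw of tool x rel EX deg 179.8
```

The tip stalled (1.8 of 4 mm) with the force rising, so the stop is reached. I'll ease off and lift straight up.

```bash
python3 -m handwheel '{"delta_pos":[[0,-0.04,0],[0,-0.06,0],[0.04,-0.1,0],[0.08,-0.2,0],[0.1,-0.3,0],[0.1,-0.5,0],[0.2,-0.8,0],[0.3,-0.9,0],[0.5,-0.9,0],[0.6,-0.9,0]],"rotation":[[0,0,0],[0,0,0],[0,0,0],[0,0,0],[0,0,0],[0,0,0],[0,0,0],[0,0,0],[0,0,0],[0,0,0]],"hand":[1,1,1,1,1,1,1,1,1,1]}' 60; python3 -m handwheel '{"delta_pos":[[0.9,-0.9,0],[0.9,-0.9,0],[0.9,-0.9,0],[0.9,-0.5,0],[0.9,0,0],[0.9,0,0],[0.9,0,0],[0.9,0,0],[0.9,0,0],[0,0,0]],"rotation":[[0,0,0],[0,0,0],[0,0,0],[0,0,0],[0,0,0],[0,0,0],[0,0,0],[0,0,0],[0,0,0],[0,0,0]],"hand":[1,1,1,1,1,1,1,1,1,1]}' 60; python3 - <<'E'
from h import *
st(); look('l7')
for c in("side","top"):
    p=np.load(f"{c}_l7.npy",allow_pickle=True).item(); C=cloud(p); q=(C-H)@B
    fit=(q[...,0]>20)&(q[...,0]<110)&(abs(q[...,1])<50)&(q[...,2]>20)&(q[...,2]<100)
    P=q[fit]; 
    if len(P)>20:
        k=np.linalg.lstsq(np.c_[P[:,0],np.ones(len(P))],P[:,2],rcond=None)[0]; print(c,len(P),"z mean %.1f slope %.3f at0 %.1f"%(P[:,2].mean(),*k))
E
```

```text
clock: 13.37
tcp_pos: [500.6, 32.8, 152.0]
tool_rot: [-0.476, -0.521, 0.523, 0.479]
contact_force: [1.1, 0.9, 0.0]
opening: 0.3
clock: 14.2
tcp_pos: [486.7, 201.7, 232.4]
tool_rot: [0.479, 0.525, -0.518, -0.476]
contact_force: [-0.3, 0.4, 0.0]
opening: -0.2
t 14.20 tcp [486.7 201.7 232.4] carrier [-71.8  -1.3 232.4] tipZ 215.4 Fcar [-0.5 -0.2  0. ] open -0
tool axes in carrier frame (cols x,y,z)
 [[-1.    -0.004 -0.009]
 [ 0.009  0.01  -1.   ]
 [ 0.004 -1.    -0.01 ]] yaw of tool x rel EX deg 179.5
side 592 z mean 41.9 slope 0.046 at0 38.7
top 1120 z mean 43.4 slope 0.066 at0 38.9
```

View pics/l7.png

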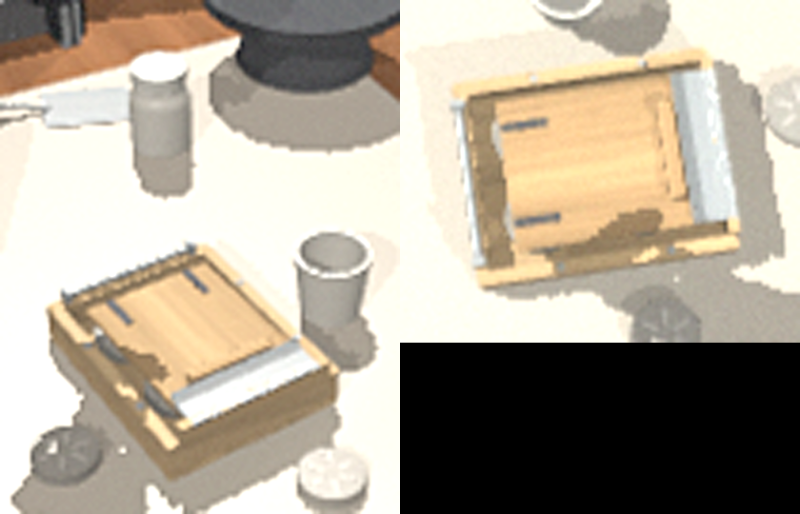

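```bash
python3 - <<'E'
from h import *
p=np.load("top_l7.npy",allow_pickle=True).item()
def px(x,y): return ((x*1.05-420)/4+195, y*540/514/4+175)
for n,x,y,z in[("ridge hinge-side",657,140,54),("ridge lip-side",681,140,54),("lip mouth",674,90,51),("lip mouth",692,210,51)]:
    print(n,((onplane(p,*px(x,y),z)-H)@B).round(1))
r=p["range_z"]; C=cloud(p); q=(C-H)@B
m=(abs(q[...,1])<30)&(q[...,0]>120)&(q[...,0]<165)
for a in range(120,166,3):
    k=m&(q[...,0]>=a)&(q[...,0]<a+3); print(a,np.median(q[k][:,2]).round(1),end="; ")
print()
for n in("top","side"):
    a=np.load(n+"0.npy",allow_pickle=True).item()
    b=ctrl.capture(n); save(b,n+"_end")
    for t in["slip_cup","glaze_jar","stamp","spare_tile","brush","spatula"]:
        f=lambda P:[[round(x) for x in d["extent"]] for d in ctrl.find_in(P,t)[:2]]
        print(n,t,f(b))
E
```

```text
ridge hinge-side [139.2   7.3  54. ]
ridge lip-side [156.3   4.6  54. ]
lip mouth [157.4  42.1  51. ]
lip mouth [156.1 -46.   51. ]
120 45.8; 123 46.6; 126 46.0; 129 46.4; 132 46.0; 135 45.6; 138 45.7; 141 56.5; 144 56.4; 147 56.3; 150 56.3; 153 53.3; 156 55.6; 159 52.1; 162 50.4; 165 nan; 
top slip_cup [[227, 155, 249, 184]]
top glaze_jar []
top stamp [[367, 139, 387, 151]]
top spare_tile [[290, 192, 308, 216], [258, 252, 275, 271]]
top brush [[375, 181, 419, 243]]
top spatula []
side slip_cup [[259, 179, 280, 206], [217, 220, 225, 230]]
side glaze_jar [[215, 136, 228, 162], [257, 183, 280, 204]]
side stamp [[363, 270, 377, 295]]
side spare_tile [[261, 240, 275, 254], [190, 229, 207, 250]]
side brush [[295, 297, 351, 371]]
side spatula [[139, 139, 213, 154], [201, 190, 255, 226]]
  return _methods._mean(a, axis=axis, dtype=dtype,
  ret = ret.dtype.type(ret / rcount)
```

View pics/side_end.png

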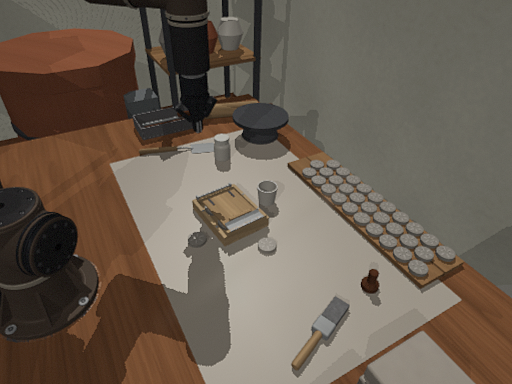

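The ridge now spans about 141–153 mm from the hinge, so the flap has slid out about 22–24 mm. The panel tilt is about 0.04 rad, and it holds with nothing touching it. Handing in.

```bash
python3 - <<'E'
from h import *
print(ctrl.finish_job()); print(ctrl.observe()["clock"])
E
```

```text
the job is handed in; nothing more can be done
None
the job is handed in; nothing more can be done
```

The tile carrier is closed and the job is handed in. With the shut fingertips I folded the flap down from behind. I then pushed its ridge along, held down, until it stalled against the stop, eased off, lifted and drew clear.

**What the last checks showed:**
- **Flap:** it stays down with nothing touching it, tilted about 0.04 rad (limit 0.08). Depth fits over the whole panel read 0.046 (side camera) and 0.066 (top camera).
- **Slide:** the ridge measures about 141–153 mm from the hinge, so the flap is slid out about 22–24 mm (17 needed).
- **Forces and time:** contact force stayed at a few newtons at each check between moves. The clock was at about 14–15 s of the 43 s allowed when I handed in.

**What did not fully agree or could not be checked:**
- **Carrier fit:** the first pose fit left errors of up to about 2 pixels. Letting the hinge position float fixed that, putting it about 92 mm behind the carrier's middle.
- **Bystanders:** the cup, stamp and both spare tiles were found where they started, within 2–3 pixels. The jar was found only in the side view, where it stands in the same place. In the top view, the detector found neither the jar nor the spatula at the end. I had no start reading for the brush or spatula, but the arm went nowhere near them and they look the same in the side view.
- **Tiles:** the closed flap hides the tiles in the carrier. They were undisturbed in every picture taken while they were still visible.

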